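# Load a board into the burn-in rack

## Robot

A 6-joint arm with a two-finger parallel gripper is mounted at the origin on a cart in front of the work surface, level with it; the furniture and walls round the work are solid. World frame = base frame: x ahead of the robot, y to its left, z up, the work surface at z = 0. Lengths are in m, angles in rad, forces in N, time in s.
With the tool pointing down it reaches from about 0.325 to 0.9 m from the base axis. Payload 6.1 kg.
Tool frame: the origin (TCP) lies on the centre line of the jaws, within the pads' length; the fingertips stand 8 mm ahead of it and the grasp point (between the pads) lies 11 mm behind it (manip.tip_extent is the z of the fingertips in the tool frame, in m); z points along the fingers, y is the line along which they close (so a half turn about z gives the same grasp; the last joint's range is limited). The gripper opens to 85 mm and grips with 20 to 120 N. Pads are 22 mm wide; open, the fingers measure 114 mm over their backs; the gripper's body (76 mm by 85 mm) begins 54 mm behind the grasp point. The pads swing forward as they close: fully open they stand 13 mm farther back than shut.
Start: joints at [1.001, 0.22, 1.526, -0, 1.395, -0.126], TCP at [0.268, 0.564, 0.239] pointing down, gripper open.
Joint ranges: [-2.98, 2.98], [-0.91, 2.08], [0.09, 2.57], [-1.24, 4.39], [0.2, 2.65], [-2.68, 2.68]. Speed limits (rad/s): [2.57, 2.57, 3.01, 3.14, 3.14, 3.14].

## Interface

Orientations are given as a unit quaternion [w, x, y, z].
In Python, from workcell import manip gives the robot as it stands.
- The arm moves only by the shell command python3 -m pendant 'ROWS' [OPENING] [FORCE]. ROWS is a JSON object of lists of equal length, an entry for each row: "travel": the shift along the tool's x, y, z in cm, a list of three; "twist": the turn about the tool's z in rad. In form: {"travel": [[dx, dy, dz], ...], "twist": [twist, ...]}. A call has 1 to 8 rows; each row shifts and turns the commanded pose from where the row before left it, along the tool's axes as they then stand; what a row does not reach is not made up. A row lasts 1/8 s, in which the tool goes at most 62.5 mm and 10.7 degrees, less where a joint would pass 70% of its speed; a pose out of reach is approached as far as the arm can. A call with a gripper value outside its range is refused whole. OPENING is the closure, from 0 (fully open) to 1 (shut), set as the call begins (- or left out, the last holds). The fingers move at their own pace and stop on an object; FORCE is the grip in N (left out, the last holds). Time passes only in rows, so rows that do not move let the fingers close. It gives the time, the measured TCP pose, the force, the opening and the grip force at its end, in the units of the state.
- manip.get_state(): the state, without advancing time (a new reading comes with each control period).
- manip.camera(name): name is "scene" or "top"; returns the picture (480x640x3 uint8, red, green, blue); there is no depth.
- manip.calibration(name): a dict with "K" (3x3 intrinsics, pixels), "k1" (the pictures are not rectified: a ray, as slopes to the right and down, at radius r is drawn at 1 + k1 r^2 times it, then the intrinsics apply), "rvec" (rotation vector, rad) and "tvec" (3), from world to camera coordinates, as OpenCV has them. Camera axes: x right, y down, z forward; pixel columns grow to the right and rows downward; lengths in m; the calibration is good to about 2 mm. A picture is of the moment at which its call begins. calibration takes no time and is no camera call.
- manip.close_job(): hands the job in; it is judged then, once.
The state is a dict: "time": time; "q": joint angles; "dq": joint speeds; "joint_efforts": joint torques, N m; "ee_pos": TCP position; "tool_rot": TCP orientation; "ft_force": force on the tool from outside, world axes, zero at the start; "torque": the same for the moment, N m; "gripper_width": finger opening in m; "finger_force": force on a finger pad.
Only numpy, scipy, OpenCV 4.12 (cv2) and the standard library are available. Lean on these libraries where they do the work, as an engineer would, in place of code of your own. Each camera call takes 0.05 s, during which the arm holds its last target. There are 200 camera calls.

## Task

Lay the power-supply board that lies by itself on the bench, solder side up as it lies, into the nest of the spare carrier tray, then take the tray by its grip and slide it, level, into the rack's one empty bay until it is fully home and the bay's spring catch has come up in front of it. Do not drop the board into the tray or tip it out, and leave the trays already in the rack and the other things on the bench where they are.

Things in the scene. Friction and masses are not known exactly. Their poses are not given: they have to be found in the camera images.
- board: The loose power-supply board, green circuit side up, standing on its components: 40 (x) x 104 (y) x 23 mm, 45 g. Origin: centre of its underside; y along its length, z up. The circuit plate is the top 2 mm (z 21 to 23) and overhangs the components by 3 mm or more at the long edges: grip it there, across x, at mid-length.
- tray: The spare carrier tray, empty on the bench: black plate 118 (x, -59 to +59 mm) x 72 (y) x 4 mm, 130 g. Origin: centre of the plate's underside; z up; +x is the end that enters the rack first (bevelled corners). An aluminium front plate, 62 mm wide and up to z = 28 mm, closes the -x end; the grip stands out from it.
- tray_nest (a point): Where the board's origin belongs: [0, 0, 4] mm of the tray, on its floor. The nest is 110 (x) x 46 (y) mm; its rails are 3 mm thick, up to z = 11 mm of the tray, with a 49 mm gap at mid-length of each long side for fingers. The board lies lengthwise along the tray's x, either way round.
- tray_grip (a point): Point to hold on the tray's grip, at [-85, 0, 30] mm of the tray. The grip is an upright grey fin 13 mm thick (y), from x = -58.5 to -104.5 mm and from z = 1 to 42 mm; pinch it from above across y.
- rack: The burn-in rack, fixed on the bench: base 150 (x) x 264 (y) mm, 56 mm high. Origin: centre of its underside; three open bays face -x. Bay floor at z = 12 mm, reaching forward as an open apron to x = -75 mm (sloped edge to -85). The 6 mm partitions have rounded noses from x = -48.5 mm and stand at y = -123, -41, 41, 123 mm (bays 76 mm wide). Rear panel, the end stop: x = 68 mm.
- rack_mouth (a point): Middle bay's mouth, on its floor: [-48.5, 0, 12] mm of the rack. In every bay guide lips run along both sides, 6 mm in from the partitions, their underside 7 mm above the floor and flared at the mouth, so a tray's 4 mm plate only goes in by sliding along the floor from the apron. Steel straps across the top at z = 53 to 56 mm.
- bay_l (a point): Left bay (+y side of the rack): where a tray's origin stands when the tray is fully home, [9, 82, 12] mm of the rack. One of the three bays is empty; which one changes from start to start.
- bay_m (a point): Middle bay: the same point, at [9, 0, 12] mm of the rack.
- bay_r (a point): Right bay (-y side): the same point, at [9, -82, 12] mm of the rack.
- catch_l (a joint): Left bay's spring catch: a steel leaf 10 mm wide on the apron, 28.5 mm to +y of the bay's middle, hinged at its front. 0 = up, as it also is in an empty bay (tip 5 mm above the floor, 2.5 mm in front of a tray that is home); about 0.2 rad = pressed flat. The entering tray presses it down; it springs up once the tray's plate has passed.
- catch_m (a joint): Spring catch of the middle bay, the same.
- catch_r (a joint): Spring catch of the right bay, the same.
- tray_in_1: One of the two loaded trays already in the rack, of the same shape as the spare tray and fully home in its bay, its grip standing out in front. Same origin and axes.
- tray_in_2: The other loaded tray already in the rack.
- marker: Marker pen lying on the bench, 135 mm long; origin: centre of its underside. Bystander.
- coil: Small yellow and black transformer, 36x34x25 mm; origin: centre of its underside. Bystander.
- tape: Roll of black tape lying flat, 58 mm across, 19 mm high; origin: centre of its underside. Bystander.
Things that resemble listed ones, but are neither listed nor needed, are in the scene too. What is shaped like the board but purple is not meant.

How it is judged:
On the way, in this order (a step that is already met when the one before it is completed fails the run):
1. the board lies in the tray's nest, let go, while the tray is still outside the rack (x of board in the frame of tray between -0.009 and 0.009 m and y of board in the frame of tray between -0.008 and 0.008 m and z of board in the frame of tray below 0.009 m and angle between board's own z axis and vertical below 0.12 rad and angle between the y axis of board and the x axis of tray, either way round below 0.15 rad and contact force between board and the fingers below 0.05 N and linear speed of board below 0.02 m/s and x of tray in the frame of rack below -0.1 m), for 0.2 s.
2. the loaded tray is home in a bay with the catch up in front of it (x of board in the frame of tray between -0.009 and 0.009 m and y of board in the frame of tray between -0.008 and 0.008 m and z of board in the frame of tray below 0.009 m and angle between board's own z axis and vertical below 0.12 rad and angle between the y axis of board and the x axis of tray, either way round below 0.15 rad and ((horizontal distance between tray and bay_l below 0.006 m and distance between tray and bay_l below 0.007 m and value of joint catch_l below 0.06 rad) or (horizontal distance between tray and bay_m below 0.006 m and distance between tray and bay_m below 0.007 m and value of joint catch_m below 0.06 rad) or (horizontal distance between tray and bay_r below 0.006 m and distance between tray and bay_r below 0.007 m and value of joint catch_r below 0.06 rad))), for 0.2 s.
At the end, for the whole second after the job is handed in: The tray is in the bay that was empty, within 6 mm of fully home, square and level within 0.05 rad, the bay's catch has sprung up in front of it (below 0.06 rad), and the board lies in its nest within 9 mm lengthwise and 8 mm sideways, level, everything at rest (all of step 2 and angle between the x axis of tray and the x axis of rack, either way round below 0.05 rad and angle between tray's own z axis and vertical below 0.05 rad and linear speed of each of tray, board below 0.02 m/s); the robot touches nothing.
It fails at once if the board is dropped into the tray from more than about 2 cm (horizontal distance between board and tray below 0.03 m and z of board in the frame of tray below 0.03 m and linear speed of board above 0.65 m/s and linear speed of tray below 0.1 m/s).
It fails at once if the tray is tipped by more than 0.4 rad (angle between tray's own z axis and vertical above 0.4 rad).
It fails at once if a tray already in the rack is moved by more than 8 mm (distance of any of tray_in_1, tray_in_2 from where it was at the start of the episode above 0.008 m).
It fails at once if a bystander is moved by more than 3 cm (distance of any of marker, coil, tape from where it was at the start of the episode above 0.03 m).
It also fails if it takes over 58 s, if anything falls off the work surface, if the arm or the gripper's body presses on something with over 40 N, if the wrist force passes 120 N, or if a joint passes its speed limit or range.

## Working session

There is one attempt and no reset: what is moved stays moved. The work goes in short steps, Python scripts to look and compute and a shell command to move; the robot and the scene stay as the last step left them, time stands still between calls to the robot, and variables do not carry over. Pictures are saved under pics/ and viewed, at most 11 in all, crops included, and the job is handed in when it is done.

```bash
ls; mkdir -p pics; python3 - <<'E'
from workcell import manip
import cv2
for n in("scene","top"):
    cv2.imwrite(f"pics/{n}0.png",manip.camera(n)[:,:,::-1])
    c=manip.calibration(n);print(n,c)
s=manip.get_state();print(s, manip.tip_extent)
E
```

```text
pics
scene {'K': array([[557.40180349,   0.        , 316.44471632],
       [  0.        , 557.40180349, 238.26517285],
       [  0.        ,   0.        ,   1.        ]]), 'k1': -0.0645235532656421, 'rvec': array([ 1.80994295, -1.02063334,  0.63879993]), 'tvec': array([-0.270206  ,  0.26106272,  0.70502531])}
top {'K': array([[460.88343168,   0.        , 326.12252668],
       [  0.        , 460.88343168, 243.78336312],
       [  0.        ,   0.        ,   1.        ]]), 'k1': 0.041941254173682545, 'rvec': array([ 2.13472997, -2.06779111,  0.22996824]), 'tvec': array([0.00242218, 0.52625588, 0.90141601])}
{'time': 0.1, 'q': array([ 1.00087876e+00,  2.21158186e-01,  1.52749869e+00, -3.23188935e-05,
        1.39474598e+00, -1.26091793e-01]), 'dq': array([ 0.00132845, -0.00277475, -0.00171817,  0.00027702,  0.00026597,
        0.00066999]), 'joint_efforts': array([ 1.46707338e-03, -4.98241997e+01, -3.90546727e+01, -1.02352765e-04,
        5.77383122e-03, -3.27696534e-05]), 'ee_pos': array([0.2680841 , 0.56397866, 0.23830083]), 'tool_rot': array([-2.93705359e-04,  2.20093138e-01,  9.75478442e-01, -8.56266283e-04]), 'ft_force': array([0.3298229 , 0.21282525, 0.45668633]), 'torque': array([ 2.54693748e-03,  9.99167143e-06, -4.23341408e-02]), 'finger_force': 0.0, 'gripper_width': 0.0851629874748387} 0.008
```

View pics/top0.png

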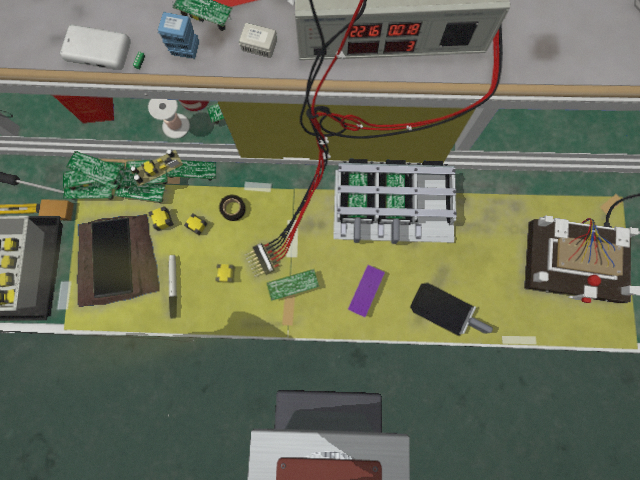

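View pics/scene0.png

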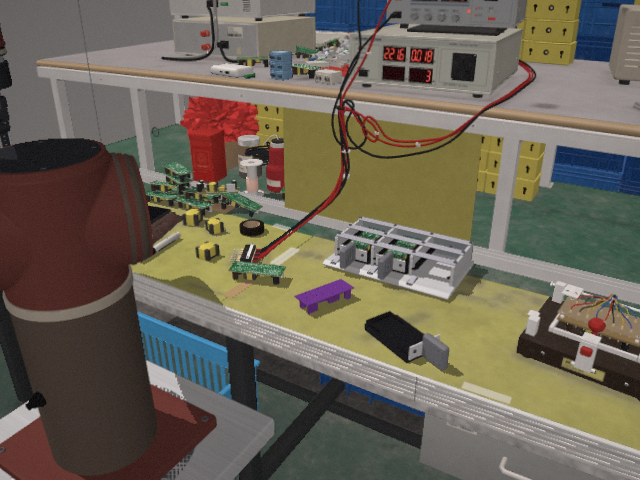

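The top view shows these candidates: the green board at (292,285), the purple look-alike at (367,291), scrap boards at (90,175) and (195,170), boards in the rack trays at (355,200) and (397,200), and one on the shelf at (205,8). I choose (292,285): green, alone and on the bench. The spare tray is at (445,308) with its grip at (482,325), and the empty bay is the right one, at (432,205).

```bash
cat > h.py <<'E'
import numpy as np, cv2
from workcell import manip
def ray(n,px):
    c=manip.calibration(n);K=c["K"]
    px=np.asarray(px,float).reshape(-1,2)
    d=np.stack([(px[:,0]-K[0,2])/K[0,0],(px[:,1]-K[1,2])/K[1,1]],1)
    u=cv2.undistortPoints(px.reshape(-1,1,2),K,np.array([c["k1"],0,0,0.])).reshape(-1,2)
    R=cv2.Rodrigues(c["rvec"])[0]; o=-R.T@c["tvec"]
    return o,np.c_[u,np.ones(len(u))]@R
def plane(n,px,z):
    o,d=ray(n,px); return o+d*((z-o[2])/d[:,2])[:,None]
def proj(n,P):
    c=manip.calibration(n)
    return cv2.projectPoints(np.asarray(P,float).reshape(-1,1,3),c["rvec"],c["tvec"],c["K"],np.array([c["k1"],0,0,0.]))[0].reshape(-1,2)
def blob(m,seed):
    m=m.astype(np.uint8); k,l,st,ce=cv2.connectedComponentsWithStats(m)
    ys,xs=np.nonzero(l); i=np.argmin((xs-seed[0])**2+(ys-seed[1])**2)
    return (l==l[ys[i],xs[i]]).astype(np.uint8)
def rect(m,n,z):
    c=max(cv2.findContours(m,cv2.RETR_EXTERNAL,cv2.CHAIN_APPROX_NONE)[0],key=cv2.contourArea)
    w=plane(n,c.reshape(-1,2),z)[:,:2]*1000
    return cv2.minAreaRect(w.astype(np.float32)),w
E
python3 - <<'E'
from h import *
im=manip.camera("top"); cv2.imwrite("pics/a.png",im[:,:,::-1])
hsv=cv2.cvtColor(im,cv2.COLOR_RGB2HSV).astype(int);H,S,V=hsv[...,0],hsv[...,1],hsv[...,2]
g=(H>42)&(H<95)&(S>50)
g=cv2.morphologyEx(g.astype(np.uint8),cv2.MORPH_CLOSE,np.ones((5,5)))
m=blob(g,(292,285)); r,w=rect(m,"top",.023); print("board",m.sum(),r,cv2.boxPoints(r).round())
t=blob((V<60),(440,305)); r,w=rect(t,"top",.008); print("tray",t.sum(),r,cv2.boxPoints(r).round())
f=im[220:350,220:520][:,:,::-1]
o=cv2.resize(f,None,fx=2.6,fy=2.6,interpolation=cv2.INTER_CUBIC)
cv2.imwrite("pics/crop1.png",o)
cv2.imwrite("pics/rack.png",cv2.resize(im[150:250,320:470][:,:,::-1],None,fx=5,fy=5,interpolation=cv2.INTER_CUBIC))
E
```

```text
board 901 ((443.50299072265625, 87.86845397949219), (39.283451080322266, 104.29338073730469), 18.267562866210938) [[409. 131.]
 [441.  32.]
 [479.  45.]
 [446. 144.]]
tray 1754 ((406.7016906738281, -226.53565979003906), (114.9526596069336, 69.53253936767578), 64.51788330078125) [[ 351. -263.]
 [ 413. -293.]
 [ 463. -190.]
 [ 400. -160.]]
```

View pics/crop1.png

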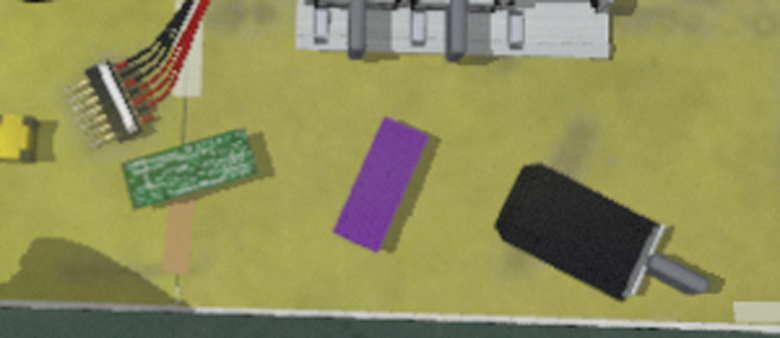

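View pics/rack.png

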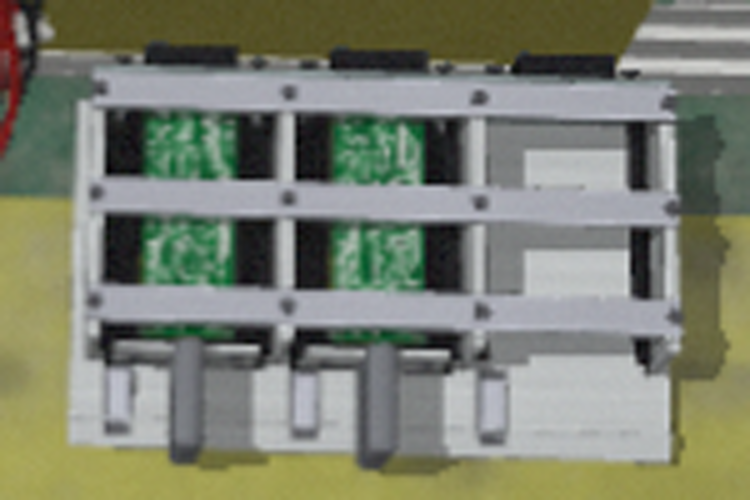

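The crop confirms the board: green, 39x104 mm, with the connector and cable close behind it at about full-frame (262,257), and purple beside it. In the rack the left and middle bays are loaded and the right one is empty with its catch up. The fins end near crop (185,460) and (380,460).

```bash
python3 - <<'E'
from h import *
from scipy.spatial.transform import Rotation as Ro
np.set_printoptions(precision=4,suppress=True)
P=lambda a,z:(plane("top",[[320+x/5,150+y/5] for x,y in a],z)*1000).round(1)[:,:2]
s=P([(100,89),(95,300),(670,103),(675,318)],.056);print("screws",s, np.linalg.norm(s[0]-s[2]),np.linalg.norm(s[1]-s[3]))
print("partition centre",P([(288,92),(288,305),(479,97),(483,312)],.056))
print("fin ends",P([(185,459),(378,461)],.054))
print("apron front corners",P([(70,443),(670,460)],.006))
print("connector etc",plane("top",[(253,245),(275,270),(247,262),(262,272),(275,243),(290,240)],.01)[:,:2])
im=cv2.imread("pics/a.png");hsv=cv2.cvtColor(im,cv2.COLOR_BGR2HSV).astype(int)
# tray fin: gray, right of tray
m=blob((hsv[...,1]<60)&(hsv[...,2]>75)&(hsv[...,2]<150),(482,325))
m[:,:472]=0
ys,xs=np.nonzero(m);print("fin px",len(xs),xs.min(),xs.max(),ys.min(),ys.max())
r,w=rect(m,"top",.042);print("fin",r,cv2.boxPoints(r).round(1))
st=manip.get_state();q=st["tool_rot"];R=Ro.from_quat(q[[1,2,3,0]]).as_matrix();print(R, np.degrees(np.arctan2(R[1,1],R[0,1])))
print("cam",ray("top",[(1,1)])[0])
E
```

```text
screws [[ 696.4   -5.5]
 [ 601.    -5.8]
 [ 697.1 -251.4]
 [ 600.6 -250.9]] 245.9009963379571 245.1003263971715
partition centre [[ 697.5  -86.9]
 [ 601.3  -87.7]
 [ 697.6 -169.4]
 [ 600.8 -170.2]]
fin ends [[ 533.3  -45.3]
 [ 535.  -126.1]]
apron front corners [[ 550.2    2.6]
 [ 550.8 -260.8]]
connector etc [[0.5292 0.1795]
 [0.4753 0.1283]
 [0.491  0.1899]
 [0.4701 0.1561]
 [0.5352 0.1317]
 [0.543  0.0992]]
fin px 189 472 492 307 332
fin ((368.2521057128906, -299.19366455078125), (45.69788360595703, 18.42685317993164), 64.68182373046875) [[ 350.2 -315.9]
 [ 366.8 -323.8]
 [ 386.4 -282.5]
 [ 369.7 -274.6]]
[[-0.9031  0.4294 -0.0008]
 [ 0.4294  0.9031 -0.0013]
 [ 0.0002 -0.0015 -1.    ]] 64.57226022739216
cam [0.3139 0.0113 0.9954]
```

```bash
cat >> h.py <<'E'
from scipy.spatial.transform import Rotation as Ro
def go(x,y,z,th):
    s=manip.get_state();q=s["tool_rot"];R=Ro.from_quat(q[[1,2,3,0]]).as_matrix()
    d=np.array([x,y,z])/1000-s["ee_pos"]; t0=np.degrees(np.arctan2(R[1,1],R[0,1]))
    tw=(t0-th+90)%180-90
    R2=R@Ro.from_euler("z",tw,degrees=True).as_matrix()
    print("t",s["time"],"ee",(s["ee_pos"]*1000).round(1),"th",t0.round(2),"tilt",np.degrees(np.arccos(-R[2,2])).round(2),"w",round(s["gripper_width"]*1000,1),"F",s["ft_force"].round(1),"ff",round(s["finger_force"],1))
    print("cm now-axes",(R.T@d*100).round(2),"twist",np.radians(tw).round(4),"after-twist axes",(R2.T@d*100).round(2))
E
python3 -c "
from h import *
go(443.5,87.9,120,18.3)"
```

```text
t 0.15 ee [268.1 564.1 238.4] th 64.57 tilt 0.09 w 85.3 F [ 0.3  1.3 -0.5] ff 0.0
cm now-axes [-36.28 -35.46  11.89] twist 0.8076 after-twist axes [-50.7    1.71  11.89]
```

```bash
python3 -m pendant '{"travel":[[-4,-4,0],[-4,-4,0],[-4,-4,0],[-4,-4,0],[-4,-4,0],[-4,-4,0],[-4,-4,0],[-4,-4,0]],"twist":[0,0,0,0,0,0,0,0]}' 0.3 40
python3 -c "
from h import *
go(443.5,87.9,120,18.3)"
```

```text
time: 1.15
ee_pos: [0.4201, 0.1363, 0.2393]
tool_rot: [0.0, 0.22, 0.976, 0.0]
ft_force: [0.6, -0.2, 0.6]
gripper_width: 0.0598
finger_force: 0.0
t 1.15 ee [420.1 136.3 239.3] th 64.58 tilt 0.02 w 59.8 F [ 0.6 -0.2  0.6] ff 0.0
cm now-axes [-4.19 -3.37 11.93] twist 0.8078 after-twist axes [-5.33  0.69 11.93]
```

```bash
python3 -m pendant '{"travel":[[0,0,0],[0,0,0],[0,0,0],[0,0,0],[0,0,0],[0,0,0]],"twist":[0.16,0.16,0.16,0.16,0.167,0]}'
python3 -c "
from h import *
go(443.5,87.9,120,18.3)"
```

```text
time: 1.9
ee_pos: [0.4198, 0.138, 0.2391]
tool_rot: [-0.0, 0.585, 0.811, -0.0]
ft_force: [-0.9, 0.8, -0.5]
gripper_width: 0.0596
finger_force: 0.0
t 1.9 ee [419.8 138.  239.1] th 18.42 tilt 0.02 w 59.6 F [-0.9  0.8 -0.5] ff 0.0
cm now-axes [-5.5   0.67 11.91] twist 0.002 after-twist axes [-5.5   0.68 11.91]
```

```bash
python3 -m pendant '{"travel":[[-5.5,0.67,0],[0,0,5],[0,0,5],[0,0,5],[0,0,4],[0,0,2],[0,0,0],[0,0,0]],"twist":[0,0,0,0,0,0,0,0]}'
python3 -c "
from h import *
go(443.5,87.9,12,18.3)
c=manip.camera('scene');cv2.imwrite('pics/b.png',cv2.resize(c[180:330,180:380][:,:,::-1],None,fx=4,fy=4,interpolation=cv2.INTER_CUBIC))"
```

```text
time: 2.9
ee_pos: [0.4444, 0.088, 0.0302]
tool_rot: [0.001, 0.585, 0.811, 0.0]
ft_force: [-0.6, 0.1, -0.2]
gripper_width: 0.0597
finger_force: 0.0
t 2.9 ee [444.4  88.   30.2] th 18.43 tilt 0.07 w 59.7 F [-0.6  0.1 -0.2] ff 0.0
cm now-axes [ 0.02 -0.09  1.82] twist 0.0022 after-twist axes [ 0.02 -0.09  1.82]
```

View pics/b.png

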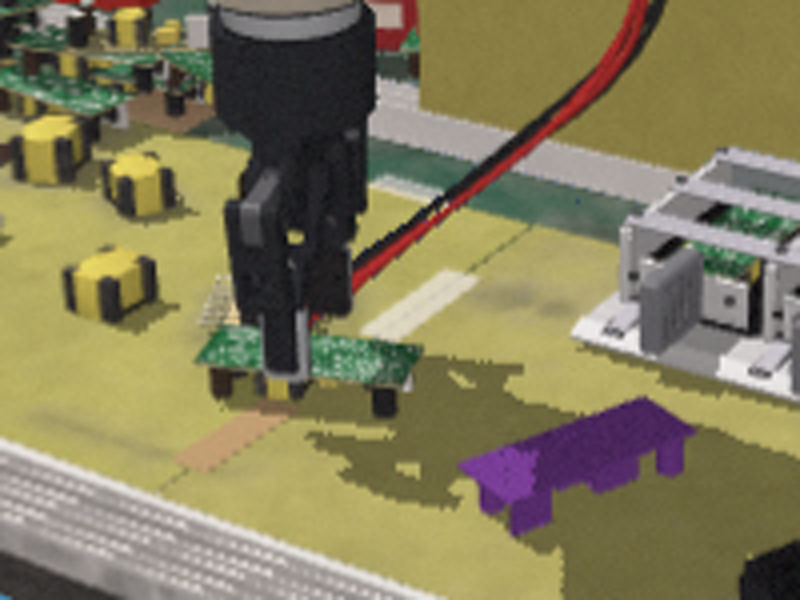

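The crop shows the fingers straddling the board at mid-length, near crop (285,350); the cable passes behind, just clear. Descend and close.

```bash
python3 -m pendant '{"travel":[[0,-0.09,1],[0,0,0.8],[0,0,0],[0,0,0],[0,0,0],[0,0,0],[0,0,0]],"twist":[0,0,0,0,0,0,0]}' - 
python3 -m pendant '{"travel":[[0,0,0],[0,0,0],[0,0,0],[0,0,0],[0,0,0],[0,0,0]],"twist":[0,0,0,0,0,0]}' 1 40 | tail -3
python3 -c "
from h import *
go(443.5,87.9,12,18.3)"
```

```text
time: 3.82
ee_pos: [0.4429, 0.0877, 0.0114]
tool_rot: [0.0, 0.585, 0.811, 0.0]
ft_force: [-0.4, -0.5, -0.3]
gripper_width: 0.0596
finger_force: 0.0
ft_force: [-1.8, -0.2, 5.5]
gripper_width: 0.0385
finger_force: 39.6
t 4.575 ee [442.8  87.7  11.6] th 18.34 tilt 0.0 w 38.5 F [-1.8 -0.2  5.5] ff 39.6
cm now-axes [ 0.    0.07 -0.04] twist 0.0006 after-twist axes [ 0.    0.07 -0.04]
```

```bash
python3 -m pendant '{"travel":[[0,0,-3],[0,0,-4],[0,0,-3],[0,0,0],[0,0,0]],"twist":[0,0,0,0,0]}'
python3 -c "
from h import *
go(406.5,-228.9,112,-25.5)"
```

```text
time: 5.2
ee_pos: [0.4421, 0.0876, 0.1103]
tool_rot: [-0.0, 0.585, 0.811, -0.0]
ft_force: [-0.2, -0.4, -0.7]
gripper_width: 0.038
finger_force: 40.2
t 5.2 ee [442.1  87.6 110.3] th 18.33 tilt 0.07 w 38.0 F [-0.2 -0.4 -0.7] ff 40.2
cm now-axes [-28.93 -13.33  -0.17] twist 0.765 after-twist axes [-30.1   10.42  -0.17]
```

```bash
python3 -m pendant '{"travel":[[-4.0,-1.8,0],[-5,-2.3,0],[-5,-2.3,0],[-5,-2.3,0],[-5,-2.3,0],[-3,-1.4,0],[-1.9,-0.9,0],[0,0,0]],"twist":[0,0,0,0,0,0,0,0]}' | head -2
python3 -m pendant '{"travel":[[0,0,0],[0,0,0],[0,0,0],[0,0,0],[0,0,0],[0,0,0],[0,0,0],[0,0,0]],"twist":[0.1,0.14,0.15,0.15,0.14,0.085,0,0]}' | head -2
python3 - <<'E'
from h import *
go(406.5,-228.9,60,-25.5)
im=manip.camera("top")
hsv=cv2.cvtColor(im,cv2.COLOR_RGB2HSV).astype(int);H,S,V=hsv[...,0],hsv[...,1],hsv[...,2]
g=cv2.morphologyEx(((H>42)&(H<95)&(S>50)).astype(np.uint8),cv2.MORPH_CLOSE,np.ones((5,5)))
cv2.imwrite("pics/c.png",cv2.resize(im[230:350,360:520][:,:,::-1],None,fx=4,fy=4,interpolation=cv2.INTER_CUBIC))
c=manip.camera('scene');cv2.imwrite('pics/d.png',cv2.resize(c[250:400,320:520][:,:,::-1],None,fx=4,fy=4,interpolation=cv2.INTER_CUBIC))
E
```

```text
time: 6.2
ee_pos: [0.4062, -0.229, 0.1095]
time: 7.2
ee_pos: [0.4072, -0.2277, 0.1106]
t 7.2 ee [ 407.2 -227.7  110.6] th -25.37 tilt 0.08 w 38.4 F [-0.6  0.3  0.4] ff 40.2
cm now-axes [-0.14 -0.    5.06] twist 0.0024 after-twist axes [-0.14  0.    5.06]
```

View pics/d.png

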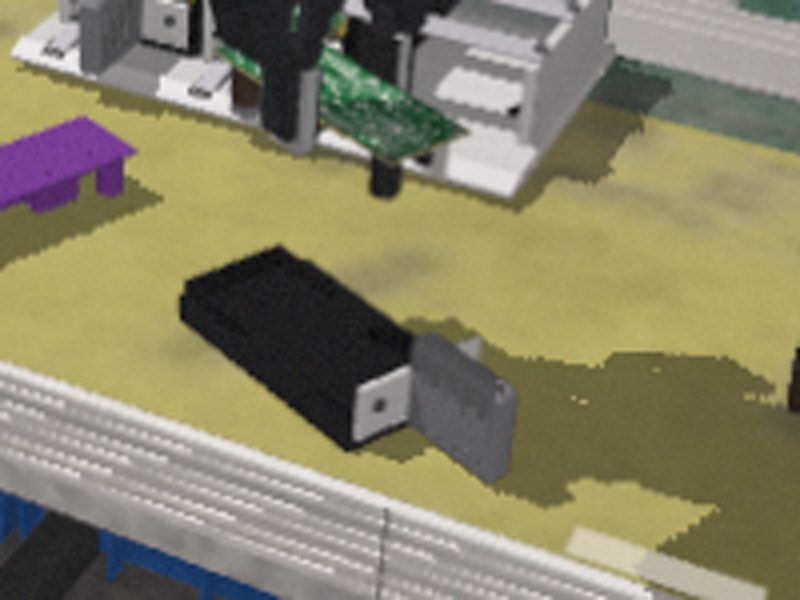

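The board hangs level in the fingers above the tray, at crop (340,100). The tray's near plate corner is at crop (347,450) and the fin's lower end at (492,482), so I check those against my tray pose.

```bash
python3 - <<'E'
from h import *
a=np.radians(64.5);T=lambda x,y,z:np.array([406.5+x*np.cos(a)-y*np.sin(a),-228.9+x*np.sin(a)+y*np.cos(a),z])/1000
for p in [(-59,36,0),(-104.5,6.5,1),(-104.5,6.5,42),(-59,31,28)]:
    u=proj("scene",[T(*p)])[0]; print(p,((u-[320,250])*4).round(0))
for c,z in [((347,450),0),((492,482),.001)]:
    print((plane("scene",[(320+c[0]/4,250+c[1]/4)],z)*1000).round(1))
print(T(-59,36,0),T(-104.5,6.5,1))
go(406.5,-228.9,60,-25.5)
E
```

```text
(-59, 36, 0) [348. 453.]
(-104.5, 6.5, 1) [489. 486.]
(-104.5, 6.5, 42) [500. 397.]
(-59, 31, 28) [364. 389.]
[[ 349.8 -265.6    0. ]]
[[ 358.5 -320.5    1. ]]
[ 0.34860678 -0.26665413  0.        ] [ 0.35564479 -0.32042184  0.001     ]
t 7.3 ee [ 407.3 -228.1  111. ] th -25.42 tilt 0.04 w 38.2 F [ 0.   0.3 -0.1] ff 40.2
cm now-axes [-0.11 -0.03  5.1 ] twist 0.0014 after-twist axes [-0.11 -0.03  5.1 ]
```

```bash
python3 -m pendant '{"travel":[[-0.05,0,2],[0,0,3],[0,0,2],[0,0,1],[0,0,0.6],[0,0,0],[0,0,0]],"twist":[0,0,0,0,0,0,0]}'
python3 -m pendant '{"travel":[[0,0,0.3],[0,0,0.3],[0,0,0.1],[0,0,0],[0,0,0]],"twist":[0,0,0,0,0]}'

```

```text
time: 8.18
ee_pos: [0.4078, -0.2294, 0.026]
tool_rot: [0.001, 0.846, 0.534, 0.0]
ft_force: [0.5, 0.6, -0.8]
gripper_width: 0.0381
finger_force: 40.2
time: 8.8
ee_pos: [0.4072, -0.229, 0.0183]
tool_rot: [0.0, 0.846, 0.534, -0.0]
ft_force: [-0.4, -1.0, -0.3]
gripper_width: 0.0383
finger_force: 40.2
```

```bash
python3 -m pendant '{"travel":[[0,0,0.1],[0,0,0.1],[0,0,0],[0,0,0]],"twist":[0,0,0,0]}'

```

```text
time: 9.3
ee_pos: [0.4072, -0.229, 0.0163]
tool_rot: [-0.0, 0.846, 0.534, 0.0]
ft_force: [-0.5, 0.6, -1.3]
gripper_width: 0.0383
finger_force: 40.2
```

```bash
python3 -m pendant '{"travel":[[0,0,0.1],[0,0,0],[0,0,0]],"twist":[0,0,0]}' | grep -E "force|pos"
python3 -m pendant '{"travel":[[0,0,0],[0,0,0],[0,0,0],[0,0,0]],"twist":[0,0,0,0]}' 0.3 | grep -E "force|pos|wid"
python3 -m pendant '{"travel":[[0,0,-2],[0,0,-5],[0,0,-5],[0,0,0]],"twist":[0,0,0,0]}' | grep -E "time|force|pos|wid"

```

```text
ee_pos: [0.4074, -0.2291, 0.0156]
ft_force: [-0.5, -0.1, 4.9]
finger_force: 40.5
ee_pos: [0.4072, -0.2289, 0.0152]
ft_force: [0.1, -0.9, 0.1]
gripper_width: 0.0597
finger_force: 0.0
time: 10.68
ee_pos: [0.41, -0.2311, 0.14]
ft_force: [-0.1, 0.1, -1.1]
gripper_width: 0.0596
finger_force: 0.0
```

```bash
python3 - <<'E'
from h import *
a=np.radians(64.5);ux,uy=np.cos(a),np.sin(a)
go(406.5-85*ux,-228.9-85*uy,110,-25.5)
E
```

```text
t 10.675 ee [ 410.  -231.1  140. ] th -25.49 tilt 0.54 w 59.6 F [-0.1  0.1 -1.1] ff 0.0
cm now-axes [-8.44 -0.44  3.01] twist 0.0002 after-twist axes [-8.44 -0.44  3.01]
```

```bash
python3 -m pendant '{"travel":[[-4.4,-0.2,0],[-4,0,0],[0,0,0],[0,0,0]],"twist":[0,0,0,0]}' | grep -E "time|pos"
python3 - <<'E'
from h import *
a=np.radians(64.5);ux,uy=np.cos(a),np.sin(a)
im=manip.camera("top")
hsv=cv2.cvtColor(im,cv2.COLOR_RGB2HSV).astype(int);H,S,V=hsv[...,0],hsv[...,1],hsv[...,2]
g=cv2.morphologyEx(((H>42)&(H<95)&(S>50)&(V>40)).astype(np.uint8),cv2.MORPH_CLOSE,np.ones((5,5)))
g[:260]=0;r,w=rect(blob(g,(443,305)),"top",.027);print(r,cv2.boxPoints(r).round())
go(406.5-85*ux,-228.9-85*uy,19,-25.5)
c=manip.camera('scene')
A=cv2.resize(im[255:345,400:520],None,fx=4,fy=4,interpolation=cv2.INTER_CUBIC)[:300]
B=cv2.resize(c[290:365,360:480],None,fx=4,fy=4,interpolation=cv2.INTER_CUBIC)[:300]
cv2.imwrite("pics/e.png",np.vstack([A,B])[:,:,::-1])
E
```

```text
time: 11.18
ee_pos: [0.3689, -0.3031, 0.1343]
((408.1756591796875, -228.34971618652344), (107.2872543334961, 42.015689849853516), 64.88089752197266) [[ 366. -268.]
 [ 404. -286.]
 [ 450. -189.]
 [ 412. -171.]]
t 11.225 ee [ 369.2 -302.9  134.5] th -25.49 tilt 0.09 w 59.8 F [-0.3  0.7 -0.4] ff 0.0
cm now-axes [-0.22  0.2  11.55] twist 0.0002 after-twist axes [-0.22  0.2  11.55]
```

View pics/e.png

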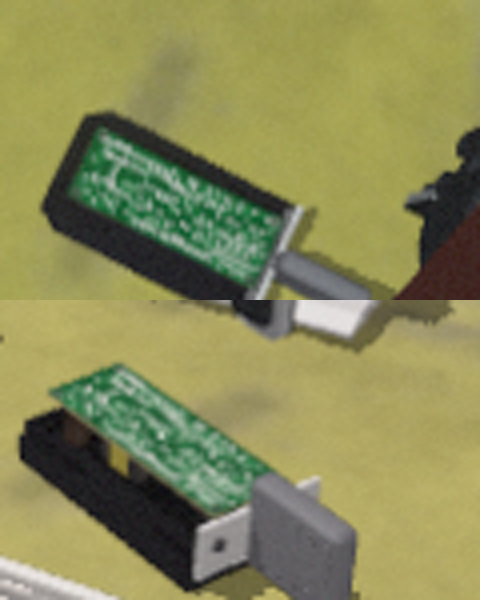

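The board lies in the nest, centred between the rails and level with the front plate's top; the fin is clear at upper-crop (320,275). Now grip the fin.

```bash
python3 -m pendant '{"travel":[[-0.2,0.15,3],[0,0,4],[0,0,3],[0,0,1.5],[0,0,0],[0,0,0]],"twist":[0,0,0,0,0,0]}' | grep -E "time|pos|force"
python3 -m pendant '{"travel":[[0,0,0],[0,0,0],[0,0,0],[0,0,0],[0,0,0],[0,0,0],[0,0,0]],"twist":[0,0,0,0,0,0,0]}' 1 60

```

```text
time: 12.02
ee_pos: [0.3706, -0.307, 0.0215]
ft_force: [0.2, -0.1, -0.7]
finger_force: 0.0
time: 12.9
ee_pos: [0.3699, -0.3068, 0.021]
tool_rot: [0.0, 0.846, 0.534, -0.0]
ft_force: [-1.8, 1.7, 5.7]
gripper_width: 0.0123
finger_force: 58.8
```

```bash
python3 -m pendant '{"travel":[[0,0,0],[0,0,-0.5],[0,0,-1],[0,0,-2],[0,0,-2],[0,0,-1],[0,0,0],[0,0,0]],"twist":[0,0,0,0,0,0,0,0]}' - 100
python3 - <<'E'
from h import *
go(400,-210.4,86,-25.5)
c=manip.camera('scene');im=manip.camera("top")
A=cv2.resize(im[225:345,400:520],None,fx=4,fy=4,interpolation=cv2.INTER_CUBIC)[:300]
B=cv2.resize(c[260:335,360:480],None,fx=4,fy=4,interpolation=cv2.INTER_CUBIC)[:300]
cv2.imwrite("pics/f.png",np.vstack([A,B])[:,:,::-1])
E
```

```text
time: 13.9
ee_pos: [0.3693, -0.3059, 0.0846]
tool_rot: [-0.001, 0.846, 0.534, -0.0]
ft_force: [-0.2, -0.5, -1.4]
gripper_width: 0.0116
finger_force: 97.6
t 13.9 ee [ 369.3 -305.9   84.6] th -25.49 tilt 0.07 w 11.6 F [-0.2 -0.5 -1.4] ff 97.6
cm now-axes [ 9.94 -1.34 -0.13] twist 0.0001 after-twist axes [ 9.94 -1.34 -0.13]
```

View pics/f.png

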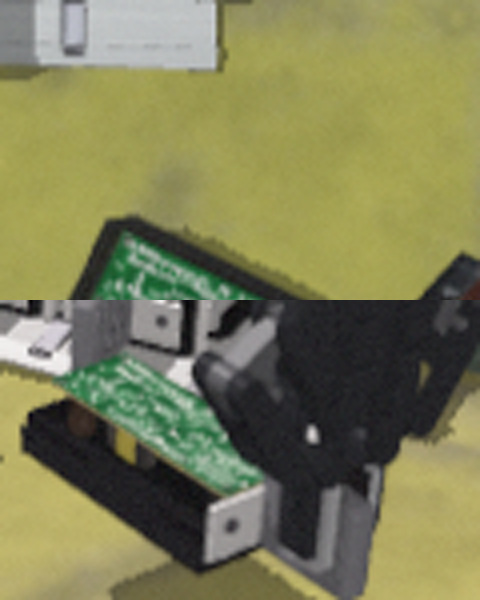

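The tray is in the air, near level, with the board still in the nest (lower crop (150,420)).

```bash
python3 -m pendant '{"travel":[[1,-0.1,0],[2,-0.3,0],[2.5,-0.4,0],[2.5,-0.3,0],[1.4,-0.2,0],[0.5,0,0],[0,0,0]],"twist":[0,0,0,0,0,0,0]}' | grep -E "time|pos|wid"
python3 -m pendant '{"travel":[[0,0,0],[0,0,0],[0,0,0],[0,0,0],[0,0,0],[0,0,0],[0,0,0],[0,0,0]],"twist":[0.04,0.08,0.1,0.1,0.1,0.1,0.1,0.1]}' | grep -E "time|pos|wid"
python3 -m pendant '{"travel":[[0,0,0],[0,0,0],[0,0,0],[0,0,0],[0,0,0],[0,0,0],[0,0,0],[0,0,0]],"twist":[0.1,0.1,0.1,0.07,0.03,0.006,0,0]}' | grep -E "time|pos|wid"
python3 -c "
from h import *
go(413,-210.4,45,-90)"
```

```text
time: 14.88
ee_pos: [0.4007, -0.2115, 0.0853]
gripper_width: 0.0116
time: 15.88
ee_pos: [0.4004, -0.2123, 0.0853]
gripper_width: 0.0116
time: 16.88
ee_pos: [0.4006, -0.2114, 0.0853]
gripper_width: 0.0113
t 16.875 ee [ 400.6 -211.4   85.3] th -89.99 tilt 0.0 w 11.3 F [-0.   0.3 -1.3] ff 97.7
cm now-axes [ 1.24 -0.1   4.03] twist 0.0002 after-twist axes [ 1.24 -0.1   4.03]
```

```bash
python3 -m pendant '{"travel":[[0.5,-0.1,0],[0.9,0,1],[0,0,1.5],[0,0,1.4],[0,0,0.7],[0,0,0.3],[0,0,0],[0,0,0]],"twist":[0,0,0,0,0,0,0,0]}' 
python3 - <<'E'
from h import *
go(415,-210.4,34,-90)
im=manip.camera("top");cv2.imwrite("pics/g0.png",im[:,:,::-1]);c=manip.camera('scene');cv2.imwrite("pics/g1.png",c[:,:,::-1])
A=cv2.resize(im[190:290,380:480],None,fx=4,fy=4,interpolation=cv2.INTER_CUBIC)
B=cv2.resize(c[220:370,360:460],None,fx=4,fy=4,interpolation=cv2.INTER_CUBIC)
A=np.vstack([A,np.zeros((200,400,3),np.uint8)])
cv2.imwrite("pics/g.png",np.hstack([A,B])[:,:,::-1])
E
```

```text
time: 17.88
ee_pos: [0.415, -0.2107, 0.0368]
tool_rot: [0.0, 1.0, -0.0, 0.0]
ft_force: [-0.1, 0.1, -1.1]
gripper_width: 0.0115
finger_force: 97.7
t 17.875 ee [ 415.  -210.7   36.8] th -90.02 tilt 0.06 w 11.5 F [-0.1  0.1 -1.1] ff 97.7
cm now-axes [ 0.   -0.03  0.28] twist -0.0003 after-twist axes [ 0.   -0.03  0.28]
```

View pics/g.png

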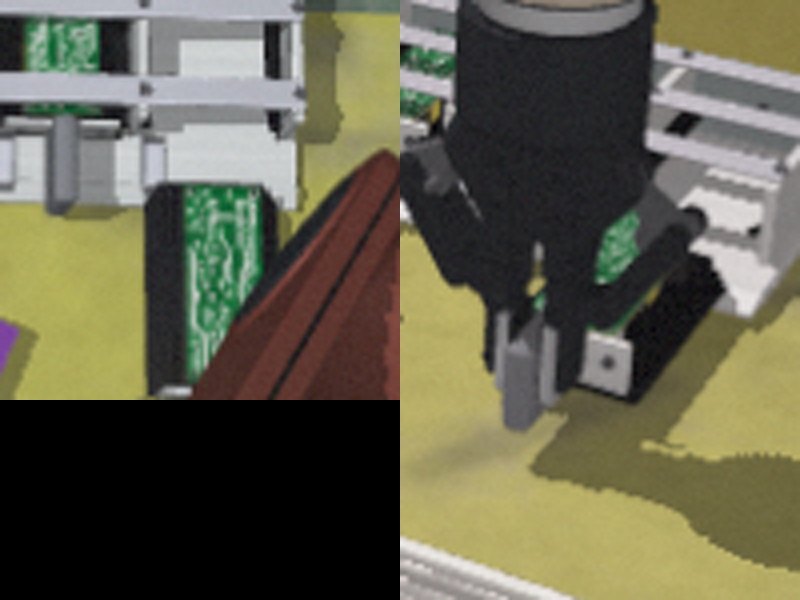

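The tray front has reached the apron edge (top crop y≈185). Its sides are at crop x≈147 and 277, the catch is at (154,162), and the board is still in the nest.

```bash
python3 - <<'E'
from h import *
P=lambda a,z:(plane("top",[[380+x/4,190+y/4] for x,y in a],z)*1000).round(1)[:,:2].tolist()
print("tray edges",P([(147,215),(277,215)],.019),"front",P([(200,184)],.019), P([(225,184)],.042))
print("catch edges",P([(143,165),(165,165)],.014))
im=cv2.imread("pics/g0.png").astype(int);g=im.sum(2)//3
for r in (240,245,250): print(r,g[r,408:424].tolist(),g[r,440:456].tolist())
print(g[229,408:426].tolist(), g[231,408:426].tolist())
E
```

```text
tray edges [[541.2, -176.9], [543.5, -246.9]] front [[559.5, -205.8]] [[554.1, -213.9]]
catch edges [[570.5, -176.0], [570.8, -188.0]]
240 [134, 157, 198, 199, 200, 199, 198, 184, 100, 39, 38, 36, 30, 33, 34, 27] [163, 141, 151, 132, 64, 45, 27, 28, 72, 135, 135, 197, 198, 197, 125, 96]
245 [134, 138, 133, 132, 130, 129, 128, 118, 57, 40, 39, 33, 38, 34, 39, 27] [159, 122, 143, 181, 70, 44, 24, 35, 26, 65, 93, 92, 94, 133, 137, 104]
250 [140, 140, 141, 143, 141, 141, 140, 127, 61, 36, 41, 42, 35, 36, 37, 29] [140, 107, 153, 129, 66, 56, 25, 24, 28, 51, 91, 72, 46, 37, 37, 34]
[159, 207, 205, 207, 206, 208, 195, 148, 165, 199, 201, 202, 189, 162, 208, 209, 210, 210] [160, 208, 207, 208, 209, 209, 195, 149, 164, 200, 202, 199, 188, 159, 204, 206, 208, 205]
```

```bash
python3 -m pendant '{"travel":[[0,-0.04,0.15],[0,0,0.1],[0,0,0],[0,0,0]],"twist":[0,0,0,0]}' | grep -E "time|pos|force"
python3 -m pendant '{"travel":[[0.4,0,0.05],[0.5,0,0],[0,0,0],[0,0,0]],"twist":[0,0,0,0]}' | grep -E "time|pos|force"

```

```text
time: 18.48
ee_pos: [0.4146, -0.21, 0.0338]
ft_force: [0.0, 0.4, -1.5]
finger_force: 97.7
time: 18.98
ee_pos: [0.4241, -0.2102, 0.0335]
ft_force: [0.8, 0.9, -0.3]
finger_force: 97.9
```

```bash
python3 -m pendant '{"travel":[[0,0,0.05],[0,0,0.05],[0,0,0],[0,0,0]],"twist":[0,0,0,0]}' | grep -E "time|pos|force"
python3 -m pendant '{"travel":[[0.4,0,0],[0.5,0,0],[0.3,0,0],[0,0,0],[0,0,0]],"twist":[0,0,0,0,0]}' | grep -E "time|pos|force"

```

```text
time: 19.48
ee_pos: [0.4239, -0.2102, 0.0326]
ft_force: [0.2, -0.3, 2.3]
finger_force: 98.2
time: 20.1
ee_pos: [0.4357, -0.2101, 0.0324]
ft_force: [-2.7, -0.4, 5.0]
finger_force: 98.8
```

```bash
python3 -m pendant '{"travel":[[0.4,0,0],[0.4,0,0],[0.4,0,0],[0.4,0,0],[0.4,0,0],[0,0,0]],"twist":[0,0,0,0,0,0]}' | grep -E "time|pos|force"

```

```text
time: 20.85
ee_pos: [0.4557, -0.2101, 0.0325]
ft_force: [-4.5, -0.4, 6.6]
finger_force: 98.9
```

```bash
python3 -m pendant '{"travel":[[0.7,0,0],[0.7,0,0],[0.7,0,0],[0.7,0,0],[0.7,0,0],[0,0,0]],"twist":[0,0,0,0,0,0]}' | grep -E "time|pos|force"
python3 -m pendant '{"travel":[[0.7,0,0],[0.7,0,0],[0.7,0,0],[0.7,0,0],[0.7,0,0],[0,0,0]],"twist":[0,0,0,0,0,0]}' | grep -E "time|pos|force"

```

```text
time: 21.6
ee_pos: [0.4911, -0.2104, 0.033]
ft_force: [-3.4, -0.8, 7.7]
finger_force: 99.1
time: 22.35
ee_pos: [0.5257, -0.2106, 0.0334]
ft_force: [-5.6, -0.4, 12.8]
finger_force: 99.5
```

```bash
python3 -m pendant '{"travel":[[0.5,0,-0.05],[0.5,0,0],[0.5,0,0],[0.3,0,0],[0,0,0]],"twist":[0,0,0,0,0]}' | grep -E "time|pos|force"
python3 -m pendant '{"travel":[[0.3,0,0],[0.3,0,0],[0.2,0,0],[0.2,0,0],[0,0,0]],"twist":[0,0,0,0,0]}' | grep -E "time|pos|force"

```

```text
time: 22.98
ee_pos: [0.5431, -0.2102, 0.0331]
ft_force: [-4.3, 0.7, 8.5]
finger_force: 99.0
time: 23.6
ee_pos: [0.5529, -0.2102, 0.0331]
ft_force: [-6.4, 0.4, 8.9]
finger_force: 99.2
```

```bash
for i in 1 2; do python3 -m pendant '{"travel":[[0.15,0,0],[0.1,0,0],[0,0,0]],"twist":[0,0,0]}' | grep -E "time|pos|ft_force"; done

```

```text
time: 23.98
ee_pos: [0.5552, -0.2102, 0.0331]
ft_force: [-6.7, -0.1, 9.6]
time: 24.35
ee_pos: [0.5577, -0.2102, 0.0331]
ft_force: [-6.4, 1.0, 10.1]
```

```bash
for i in 1; do python3 -m pendant '{"travel":[[0.1,0,0],[0.1,0,0],[0,0,0]],"twist":[0,0,0]}' | grep -E "time|pos|ft_force"; done
python3 - <<'E'
from h import *
im=manip.camera("top");c=manip.camera('scene')
A=cv2.resize(im[150:250,330:470],None,fx=4,fy=4,interpolation=cv2.INTER_CUBIC)
cv2.imwrite("pics/i.png",A[:,:,::-1])
E
```

```text
time: 24.72
ee_pos: [0.5581, -0.2102, 0.0331]
ft_force: [-15.3, -0.8, 15.8]
```

View pics/i.png

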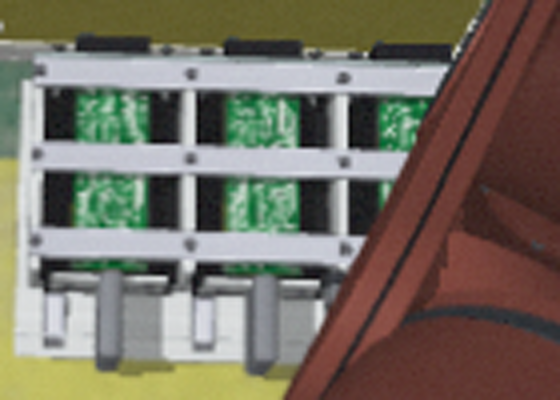

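The force jumped at x=0.558, so the tray is on the end stop; the loaded trays look unmoved and the arm hides the target bay. Release, retreat and check.

```bash
python3 -m pendant '{"travel":[[0.1,0,0],[0,0,0],[-0.1,0,0]],"twist":[0,0,0]}' | grep -E "pos|ft_force"
python3 -m pendant '{"travel":[[0,0,0],[0,0,0],[0,0,0],[0,0,0]],"twist":[0,0,0,0]}' 0.5 | grep -E "pos|force|wid"
python3 -m pendant '{"travel":[[0,0,-1],[0,0,-3],[0,0,-4],[0,0,-4],[-4,0,-2],[-6,0,0],[-6,0,0],[0,0,0]],"twist":[0,0,0,0,0,0,0,0]}' | grep -E "time|pos|force"
python3 -m pendant '{"travel":[[0,5,0],[0,5,0],[0,5,0],[0,5,0],[0,0,0]],"twist":[0,0,0,0,0]}' | grep -E "time|pos|force"
python3 - <<'E'
from h import *
im=manip.camera("top");cv2.imwrite("pics/j0.png",im[:,:,::-1]);c=manip.camera('scene');cv2.imwrite("pics/j1.png",c[:,:,::-1])
A=cv2.resize(im[160:250,325:465],None,fx=4,fy=4,interpolation=cv2.INTER_CUBIC)[:300]
A=cv2.resize(im[185:250,325:465],None,fx=4,fy=4,interpolation=cv2.INTER_CUBIC)
B=cv2.resize(c[220:300,330:470],None,fx=4,fy=4,interpolation=cv2.INTER_CUBIC)
cv2.imwrite("pics/j.png",np.vstack([A,B])[:,:,::-1])
E
```

```text
ee_pos: [0.5581, -0.2102, 0.0331]
ft_force: [-10.7, -0.2, 13.7]
ee_pos: [0.5607, -0.2099, 0.0325]
ft_force: [0.4, -0.3, 0.2]
gripper_width: 0.0429
finger_force: 0.0
time: 26.7
ee_pos: [0.3969, -0.209, 0.1723]
ft_force: [0.7, 0.1, 0.5]
finger_force: 0.0
time: 27.32
ee_pos: [0.4009, -0.4137, 0.1734]
ft_force: [0.3, 0.6, 0.0]
finger_force: 0.0
```

View pics/j.png

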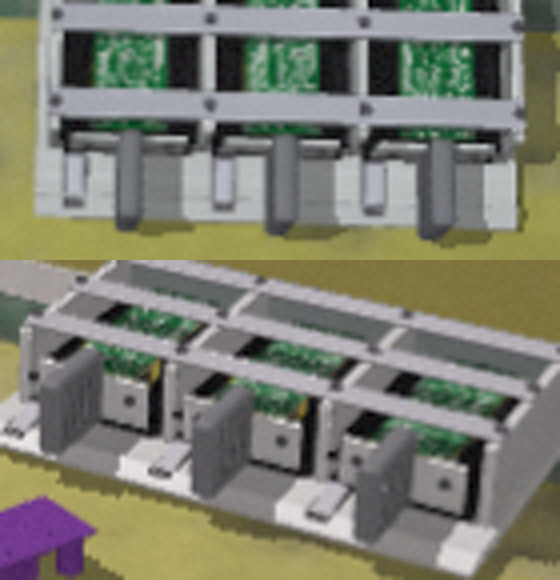

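The right-hand tray lines up with the two loaded ones: the fin ends are at crop rows 228, 233 and 238, a straight line. Its catch (372,187) looks just like the others, up, and its board is in place.

```bash
python3 -c "
from workcell import manip
print(manip.close_job())"
```

```text
the job is handed in; nothing more can be done
None
```

I laid the green board in the spare tray's nest and slid the loaded tray into the empty right-hand bay up to its end stop; the last pictures show it in line with the other trays with its catch up, and I handed the job in at about 27 s (no verdict was returned).

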